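# Find the fullest seasoning tin

## Task

First swing the red keeper bar of the tin rack down until it is fully shut in its catch, so that the tins cannot slide off the front. Then lift the three identical seasoning tins over it to feel which is the heaviest, stand the lighter two back upright in the rack, and finish holding the heaviest one in the gripper, upright and still, with its underside at least 15 cm above the counter: do not put it down or let go. Leave the bar shut, never tip a tin over, and do not disturb the cups, the sauce bottle or the tub.

Things in the scene. Friction and masses are not known exactly. Their poses are not given: they have to be found in the camera images.
- rack: fixed aluminium tray, 100 mm deep (x) by 330 mm (y); origin on the counter under its centre, x from open front to back, y along the row, z up. Floor 8 mm thick. Three bays centred at x = 0, y = +100, 0, -100 mm, parted by ribs 12 mm high; back and end walls 30 mm above the counter; the front is closed only by the keeper bar, hinged at the +y end, fork catch (52 mm high) at the -y end
- keeper (a joint): angle of the red keeper bar: 0 = shut (level, in the fork across the front), growing as its free end swings up, at most 1.3 rad. It swings in the upright plane x = -46 mm of the rack. A stiff friction hinge (0.2 N m) keeps it at any angle; a push of a few newtons down on top of it shuts it against a rigid stop
- keeper_hinge (a point): hinge point of the keeper bar, on its centre line: rack x = -46, y = +154, z = 38 mm; the bar is straight, 320 mm long, 12 mm wide (rack x) and 14 mm thick, so shut its top is 45 mm above the counter
- keeper_tip (a point): free end of the keeper bar, on its centre line, 320 mm from the hinge; enters the fork catch at the rack's -y end when shut
- tin_a: closed rigid steel seasoning tin, red band, flat black lid, 56 mm diameter all the way up, 105 mm tall; origin at the centre of its underside, z up its axis; stands in one of the rack's bays. The three look the same; one (which one, and in which bay, changes) weighs at least twice as much as either of the others, which weigh nearly alike; all under 0.75 kg
- tin_b: closed rigid steel seasoning tin, red band, flat black lid, 56 mm diameter all the way up, 105 mm tall; origin at the centre of its underside, z up its axis; stands in one of the rack's bays. The three look the same; one (which one, and in which bay, changes) weighs at least twice as much as either of the others, which weigh nearly alike; all under 0.75 kg
- tin_c: closed rigid steel seasoning tin, red band, flat black lid, 56 mm diameter all the way up, 105 mm tall; origin at the centre of its underside, z up its axis; stands in one of the rack's bays. The three look the same; one (which one, and in which bay, changes) weighs at least twice as much as either of the others, which weigh nearly alike; all under 0.75 kg
- cups: bystander: loose stack of white paper cups, 81 mm in diameter, 146 mm tall, upright; origin at the centre of its underside
- sauce: bystander: loose yellow squeeze bottle, 56 mm in diameter, 175 mm tall, upright; origin at the centre of its underside
- tub: bystander: loose low white tub with a green lid, 96 mm in diameter, 62 mm tall; origin at the centre of its underside

How it is judged:
By the outcome, as a careful person would: the job done as asked, in the order asked, and still so for the second after the job is handed in, while the arm keeps its last pose, push and grip.
It also fails if it takes over 72 s, if anything falls off the work surface, if the arm or the gripper's body presses on something with over 40 N, if the wrist force passes 120 N, or if a joint passes its speed limit or range.

## Robot

A 6-joint arm with a two-finger parallel gripper is mounted at the origin on the work surface. World frame = base frame: x ahead of the robot, y to its left, z up, the work surface at z = 0. Lengths are in m, angles in rad, forces in N, time in s.
With the tool pointing down it reaches from about 0.375 to 0.9 m from the base axis. Payload 3.1 kg.
Tool frame: the origin (TCP) lies midway between the tips of the shut fingers; the grasp point (between the pads) lies 19 mm behind it (grip_depth is the distance from the TCP to the grasp point, in m); y points along the fingers, z is the direction in which the jaws open and shut, and the axes are right-handed (so a half turn about y gives the same grasp; the last joint's range is limited). The gripper opens to 85 mm and grips with 20 to 120 N. Pads are 22 mm wide; open, the fingers measure 114 mm over their backs; the gripper's body (76 mm by 85 mm) begins 54 mm behind the grasp point. The pads swing forward as they close: fully open they stand 13 mm farther back than shut.
Start: joints at [-1.492, 0.527, 1.433, -0, 1.181, -0.178], TCP at [0.159, -0.604, 0.231] pointing down, gripper open.
Joint ranges: [-3.08, 3.08], [-0.75, 2.2], [0.22, 2.44], [-1.43, 4.57], [0, 2.65], [-2.85, 2.85]. Speed limits (rad/s): [2.79, 2.79, 3.14, 3.14, 3.14, 3.14].

## Interface

Orientations are given as a unit quaternion [x, y, z, w].
In Python, from station import sense, snapshot, camera_model, sign_off, grip_depth gives the robot as it stands.
- The arm moves only by the tool play_rows, never from a script. Its argument "deltas" is a list of rows, each a list of 6 numbers: the shift along the tool's x, y, z in m, then the turn, a rotation vector about the tool's x, y, z in rad. A call has 1 to 12 rows; each row is the pose to reach, as a shift and turn from the pose commanded when the call began, along the tool's axes at that moment; what a row does not reach only later rows make up. A row lasts 1/10 s, in which the tool goes at most 50 mm and 8.59 degrees, less where a joint would pass 70% of its speed; a pose out of reach is approached as far as the arm can. A call with a gripper value outside its range is refused whole. "gripper" is the finger opening in m, from 0 to 0.0854, set as the call begins (left out, the last holds). The fingers move at their own pace and stop on an object; "force" is the grip in N (left out, the last holds). Time passes only in rows, so rows that repeat a pose let the fingers close. It gives the time, the measured TCP pose, the force and the opening at its end, in the units of the state.
- sense(): the state, without advancing time (a new reading comes with each control period).
- snapshot(name): name is "scene" or "top"; returns the picture (480x640x3 uint8, red, green, blue); there is no depth.
- camera_model(name): a dict with "fx", "fy", "cx", "cy" (pixels), "camera_from_world" (4x4, takes a point from world to camera coordinates). Camera axes: x right, y up, looking along -z (the intrinsics and any distortion apply to the point x, -y, -z); pixel columns grow to the right and rows downward; lengths in m; the calibration is good to about 2 mm. A picture is of the moment at which its call begins. camera_model takes no time and is no camera call.
- sign_off(): hands the job in, once; it reports no verdict.
The state is a dict: "t": time; "q": joint angles; "qd": joint speeds; "tau": joint torques, N m; "tcp_pos": TCP position; "tool_rot": TCP orientation; "force": force on the tool from outside, world axes, zero at the start; "ft_torque": the same for the moment, N m; "finger_gap": opening from 0.0 (shut) to 1.0 (fully open).
Only numpy, scipy, OpenCV 4.12 (cv2) and the standard library are available. Lean on these libraries where they do the work, as an engineer would, in place of code of your own. Each camera call takes 0.05 s, during which the arm holds its last target.

## Working session

There is one attempt and no reset: what is moved stays moved. The work goes in short steps, Python scripts to look and compute and a tool call to move; the robot and the scene stay as the last step left them, time stands still between calls to the robot, and variables do not carry over. Pictures are saved under pics/ and viewed, and the job is handed in when it is done.

Besides the shell and the picture viewer there is one more tool, called as name(argument=value, ...), one argument or row to a line, values as JSON. play_rows: Moves the arm, as the interface text tells. Its arguments: {"type":"object","properties":{"deltas":{"type":"array"},"gripper":{"type":"number"},"force":{"type":"number"}},"required":["deltas"]}

```bash
ls; mkdir -p pics; python3 - <<'E'
from station import *
import cv2
for n in("scene","top"):
    cv2.imwrite(f"pics/{n}0.png",snapshot(n)[...,::-1]); m=camera_model(n); print(n,m)
print(sense(),grip_depth)
E
```

```text
pics
scene {'fx': 515.5987257153266, 'fy': 515.5987257153266, 'cx': 317.71011269633306, 'cy': 238.13747120477245, 'camera_from_world': array([[-0.30064124,  0.95373301,  0.00286247,  0.16380256],
       [-0.50612752, -0.16208685,  0.84709078,  0.28349555],
       [ 0.80836241,  0.25322164,  0.53144051, -1.71284803],
       [ 0.        ,  0.        ,  0.        ,  1.        ]])}
top {'fx': 562.471055377092, 'fy': 562.471055377092, 'cx': 328.3555159433866, 'cy': 236.66152150554115, 'camera_from_world': array([[ 0.02924022, -0.99952637, -0.00959422,  0.02901687],
       [ 0.99397126,  0.02806034,  0.10598939, -0.65446746],
       [-0.10566997, -0.01263553,  0.99432097, -1.27828496],
       [ 0.        ,  0.        ,  0.        ,  1.        ]])}
{'t': 0.1, 'q': array([-1.49247416e+00,  5.28381079e-01,  1.43379580e+00,  9.55607187e-06,
        1.18141236e+00, -1.78493663e-01]), 'qd': array([-0.00074156,  0.00038843, -0.00216028,  0.00028232,  0.00046069,
        0.00062256]), 'tau': array([ 3.62812152e-04, -4.43301952e+01, -1.78586447e+01, -2.66443240e-04,
        3.85653373e-03,  8.37596701e-06]), 'tcp_pos': array([ 0.15873392, -0.60382672,  0.23041976]), 'tool_rot': array([-0.09050901,  0.70198986, -0.70058015,  0.09058593]), 'force': array([ 1.05703886, -0.08605996, -0.45072788]), 'ft_torque': array([0.03217487, 0.01484845, 0.00970382]), 'finger_gap': 1.0009158533535307} 0.0187
```

View pics/scene0.png

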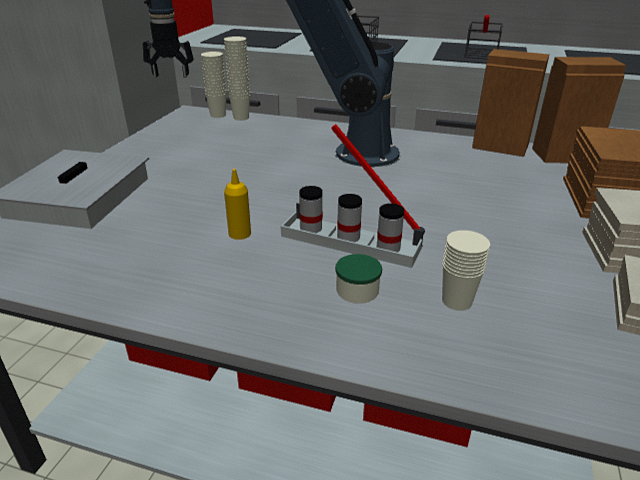

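View pics/top0.png

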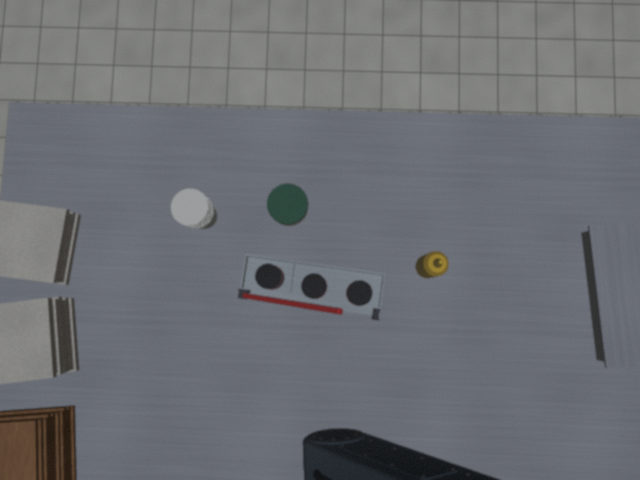

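```bash
python3 - <<'E'
import cv2
a=cv2.imread("pics/top0.png")[240:340,220:400]; cv2.imwrite("pics/topz.png",cv2.resize(a,(792,440),interpolation=cv2.INTER_CUBIC))
a=cv2.imread("pics/scene0.png")[115:275,270:440]; cv2.imwrite("pics/scenez.png",cv2.resize(a,(595,560),interpolation=cv2.INTER_CUBIC))
E
```

```text
(no output)
```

View pics/topz.png

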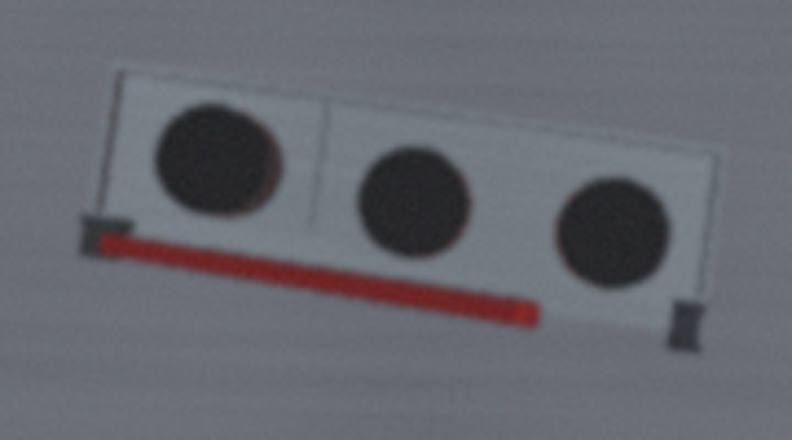

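View pics/scenez.png

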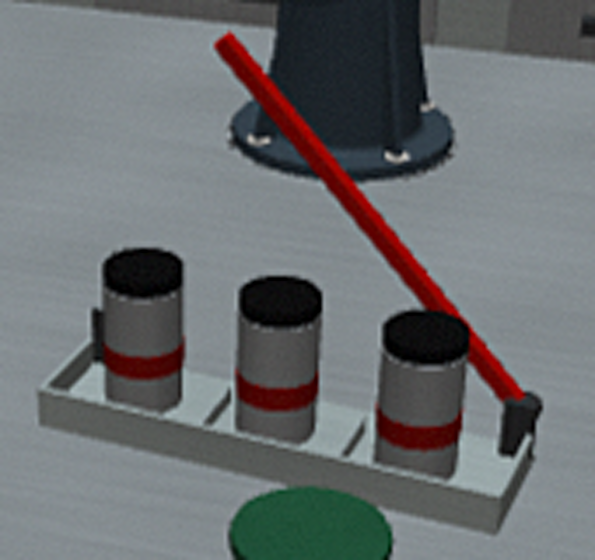

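```bash
cat > h.py <<'E'
import numpy as np
from station import *
from scipy.optimize import least_squares
M={n:camera_model(n) for n in("scene","top")}
def proj(n,p):
    m=M[n]; c=m["camera_from_world"]@np.r_[p,1]
    return np.array([m["cx"]+m["fx"]*c[0]/-c[2], m["cy"]-m["fy"]*c[1]/-c[2]])
def tri(obs,z=None):
    f=lambda p:np.concatenate([proj(n,p)-uv for n,uv in obs])
    r=least_squares(f,[.5,0,.1]); return r.x,np.abs(r.fun).max()
def plane(n,uv,z):
    r=least_squares(lambda p:proj(n,np.r_[p,z])-uv,[.5,0]);return r.x
T=lambda u,v:("top",np.array([220+u/4.4-.4,240+v/4.4-.4]))
S=lambda u,v:("scene",np.array([270+u/3.5-.4,115+v/3.5-.4]))
E
cat > m.py <<'E'
from h import *
for nm,o in dict(bl=[T(718,152),S(40,393)],br=[T(118,68),S(500,497)],tinR=[T(613,233),S(143,270)],tinM=[T(414,202),S(280,299)],tinL=[T(213,159),S(427,333)],tip=[T(530,314),S(227,42)],hinge=[T(105,242),S(520,405)]).items():
    print(nm,*tri(o))
obs=[(T(718,152),(50,-165,30)),(S(40,393),(50,-165,30)),(T(118,68),(50,165,30)),(S(500,497),(50,165,30)),(T(685,325),(-46,-166,52))]
def rw(p,q):
    c,s=np.cos(p[2]),np.sin(p[2]);q=np.array(q)/1e3
    return np.array([p[0]+c*q[0]-s*q[1],p[1]+s*q[0]+c*q[1],q[2]])
f=lambda p:np.concatenate([proj(o[0],rw(p,q))-o[1] for o,q in obs]+[
 np.concatenate([proj(o[0],rw(p,(-46,154-320*np.cos(-p[3])*1,38+320*np.sin(p[3]))))-o[1] for o in (T(530,314),S(227,42))])])
r=least_squares(f,[.55,0,0,.8]);print(r.x,r.fun.round(1))
p=r.x
for nm,o in dict(R=[T(613,233),S(143,270)],M=[T(414,202),S(280,299)],L=[T(213,159),S(427,333)]).items():
    x,_=tri(o); c,s=np.cos(p[2]),np.sin(p[2]);d=x[:2]-p[:2];print(nm,c*d[0]+s*d[1],-s*d[0]+c*d[1],[plane(o[i][0],o[i][1],.113) for i in(0,1)])
for n,uv,z in (("top",(188,208),.146),("top",(288,204),.062),("top",(433,264),.09)):print(plane(n,np.array(uv),z))
E
python3 m.py
```

```text
bl [ 0.57081376 -0.08366602  0.02266741] 0.8766322160655022
br [0.60549967 0.23982909 0.02435521] 0.332226535738414
tinR [ 0.52520298 -0.02398229  0.10601306] 0.3127952737830242
tinM [0.53752328 0.07563439 0.10592207] 0.10289799611979333
tinL [0.55578186 0.17713989 0.10681664] 0.2469854724639049
tip [0.4875091  0.01955278 0.26055119] 0.6777204441216327
hinge [0.51320478 0.23893708 0.03950849] 0.20391782100853106
[ 0.54195373  0.08703488 -0.11894637  0.77714033] [ 0.7 -0.9  1.  -2.2 -2.8 -2.6  1.9 -0.3  3.7  1.3 -0.2  0.2 -0.9 -0.8]
R -0.0034584208057497276 -0.11222050118557568 [array([ 0.52496104, -0.02307886]), array([ 0.53840116, -0.02040487])]
M -0.0030463003510811234 -0.011845687034906125 [array([0.53734078, 0.07558351]), array([0.55064787, 0.07851931])]
L 0.0030380121323895695 0.09110927450351558 [array([0.55567466, 0.17589228]), array([0.56679641, 0.17926451])]
[0.69506176 0.35028799]
[0.72344896 0.14254724]
[ 0.59303893 -0.18698239]
```

```bash
cat > m2.py <<'E'
from h import *
def rw(p,q):
    c,s=np.cos(p[2]),np.sin(p[2]);q=np.array(q)/1e3
    return np.array([p[0]+c*q[0]-s*q[1],p[1]+s*q[0]+c*q[1],q[2]])
obs=[(T(718,152),(50,-165,30)),(S(40,393),(50,-165,30)),(T(118,68),(50,165,30)),(S(500,497),(50,165,30)),
 (T(105,242),(-46,154,40)),(S(497,530),(50,165,0)),(S(40,420),(50,-165,0)),(T(707,292),(-42,-163,30)),(T(100,213),(-36,163,30))]
tins=[(T(613,233),S(143,270)),(T(414,202),S(280,299)),(T(213,159),S(427,333))]
def f(p):
    o=[]
    off=lambda n:p[4:6] if n=="scene" else 0
    def add(ob,X):o.append(proj(ob[0],X)+off(ob[0])-ob[1])
    for ob,q in obs:add(ob,rw(p,q))
    for ob in (T(530,314),S(227,42)):add(ob,rw(p,(-46,154-320*np.cos(p[3]),38+320*np.sin(p[3]))))
    for i,t in enumerate(tins):
        for ob in t:add(ob,np.r_[p[6+2*i:8+2*i],.113])
    return np.concatenate(o)
r=least_squares(f,[.55,.08,-.1,.8,0,0,.52,-.02,.54,.07,.55,.17],loss="soft_l1");p=r.x
print(p.round(4));print(f(p).round(1).reshape(-1,2).tolist())
c,s=np.cos(p[2]),np.sin(p[2])
for i in range(3):
    d=p[6+2*i:8+2*i]-p[:2];print(c*d[0]+s*d[1],-s*d[0]+c*d[1])
E
python3 m2.py
```

```text
[ 0.5408  0.0813 -0.1104  0.8024  0.599   2.0665  0.5257 -0.0242  0.538
  0.0749  0.556   0.176 ]
[[3.1, -1.0], [-0.6, -0.4], [-0.6, -1.5], [0.3, 0.7], [-0.1, 0.5], [-0.2, 2.4], [-0.2, 2.3], [-0.4, 6.6], [-1.4, 2.3], [0.1, 0.2], [-0.5, -1.2], [0.5, -0.3], [0.7, -0.5], [0.3, -0.3], [0.4, -0.6], [-0.0, -0.2], [0.0, -0.4]]
-0.003356481395786608 -0.10651895516334267
-0.0020435287882354445 -0.006658717581940011
0.004706220692478474 0.09576907708021593
```

```bash
cat >> h.py <<'E'
from scipy.spatial.transform import Rotation as R
yaw=-.11; C=np.array([.5405,.0805]) 
def r2w(x,y,z):
    c,s=np.cos(yaw),np.sin(yaw); return np.array([C[0]+c*x-s*y,C[1]+s*x+c*y,z])
def go(pos,rot=None,now=None):
    s=sense(); r0=R.from_quat(s["tool_rot"]); p0=s["tcp_pos"]
    rot=r0 if rot is None else rot
    d=r0.inv().apply(np.array(pos)-p0); w=(r0.inv()*rot).as_rotvec()
    return np.r_[d,w].round(4)
def tool(yaw_z,tilt=0):
    """tool y down (tilted so body leans toward -x of rack), tool z (jaws) along world angle yaw_z"""
    z=np.array([np.cos(yaw_z),np.sin(yaw_z),0]);y=np.array([0,0,-1.]);x=np.cross(y,z)
    r=R.from_matrix(np.c_[x,y,z])
    return R.from_rotvec(-tilt*np.array([-np.sin(yaw),np.cos(yaw),0]))*r
E
python3 - <<'E'
from h import *
s=sense();print(R.from_quat(s["tool_rot"]).as_matrix().round(3))
for a in (np.pi/2+yaw,-np.pi/2+yaw):
    r=tool(a,.3);print(r.as_matrix().round(2)); print(go(r2w(-50,-60,.38),r))
E
```

```text
[[-0.967 -0.     0.254]
 [-0.254  0.002 -0.967]
 [-0.    -1.    -0.002]]
[[ 0.95  0.29  0.11]
 [-0.1  -0.03  0.99]
 [ 0.3  -0.96  0.  ]]
[67.6491 -0.2478 37.5111  0.4152 -2.7469 -0.0798]
[[-0.95  0.29 -0.11]
 [ 0.1  -0.03 -0.99]
 [-0.3  -0.96 -0.  ]]
[ 6.76491e+01 -2.47800e-01  3.75111e+01  5.70000e-02  3.63700e-01
  2.96600e-01]
```

```bash
sed -i 's/^def r2w(x,y,z):/def r2w(x,y,z):\n    x,y=x\/1e3,y\/1e3/' h.py
python3 - <<'E'
from h import *
r=tool(-np.pi/2+yaw,.3)
s=sense();print(go([.159,-.604,.38]))
print(go(r2w(-50,-60,.38),r)); print(r2w(-50,-60,.38))
E
```

```text
[-3.000e-04 -1.496e-01 -1.000e-04  0.000e+00  0.000e+00  0.000e+00]
[-0.4749 -0.1484 -0.5271  0.057   0.3637  0.2966]
[0.4842155  0.02635155 0.38      ]
```

play_rows(
  deltas=[
    [0,-0.05,0,0,0,0],
    [0,-0.1,0,0,0,0],
    [0,-0.148,0,0,0,0],
    [-0.04,-0.148,-0.044,0.005,0.03,0.025],
    [-0.08,-0.148,-0.088,0.01,0.06,0.05],
    [-0.11,-0.148,-0.122,0.013,0.09,0.07],
    [-0.14,-0.148,-0.156,0.017,0.11,0.09],
    [-0.17,-0.148,-0.19,0.02,0.13,0.11],
    [-0.2,-0.148,-0.224,0.024,0.15,0.13],
    [-0.23,-0.148,-0.258,0.028,0.18,0.15],
    [-0.26,-0.148,-0.292,0.032,0.2,0.165],
    [-0.29,-0.148,-0.326,0.035,0.22,0.18],
  ],
  gripper=0,
)

```text
t: 1.3
tcp_pos: [0.3566, -0.2136, 0.3791]
tool_rot: [-0.053, -0.7, 0.708, -0.077]
force: [-0.2, -1.1, 0.6]
finger_gap: -0.002
```

```bash
python3 - <<'E'
from h import *
s=sense();print(s["t"],s["tcp_pos"],s["force"],s["finger_gap"]);r=tool(-np.pi/2+yaw,.3)
print(go(r2w(-50,-60,.38),r)); 
E
```

```text
1.3 [ 0.3566122  -0.21355003  0.379095  ] [-0.16443564 -1.06567115  0.55101856] -0.001920544578573678
[-0.134   0.0205 -0.2355  0.0204  0.1425  0.1158]
```

play_rows(
  deltas=[
    [-0.03,0.004,-0.04,0.004,0.03,0.02],
    [-0.055,0.008,-0.08,0.008,0.06,0.05],
    [-0.08,0.012,-0.12,0.012,0.09,0.075],
    [-0.1,0.015,-0.16,0.016,0.11,0.095],
    [-0.12,0.018,-0.2,0.018,0.13,0.105],
    [-0.134,0.02,-0.235,0.02,0.1425,0.116],
    [-0.134,0.02,-0.235,0.02,0.1425,0.116],
    [-0.134,0.02,-0.235,0.02,0.1425,0.116],
  ],
)

```text
t: 2.1
tcp_pos: [0.4832, 0.0251, 0.3799]
tool_rot: [-0.142, -0.693, 0.704, -0.068]
force: [-0.3, 0.3, 0.3]
finger_gap: 0.0
```

```bash
python3 - <<'E'
from h import *
import cv2
s=sense();print(s["t"],s["tcp_pos"],s["force"],r2w(-50,-60,.38))
print(R.from_quat(s["tool_rot"]).as_matrix().round(3))
a=snapshot("scene");b=snapshot("top")
cv2.imwrite("pics/a1.png",np.hstack([cv2.resize(a[60:300,250:450],(480,576)),cv2.resize(b[220:360,220:300+0+20],(300,420)) if 0 else cv2.resize(b[200:400,200:300],(288,576))])[...,::-1])
for n in M:print(n,proj(n,s["tcp_pos"]))
E
```

```text
2.1 [0.48315033 0.02509356 0.37994842] [-0.26457948  0.26877426  0.2863271 ] [0.4842155  0.02635155 0.38      ]
[[-0.951  0.292 -0.105]
 [ 0.1   -0.032 -0.994]
 [-0.294 -0.956  0.001]]
scene [337.87459399  73.0259625 ]
top [336.87490603 315.4039646 ]
```

View pics/a1.png

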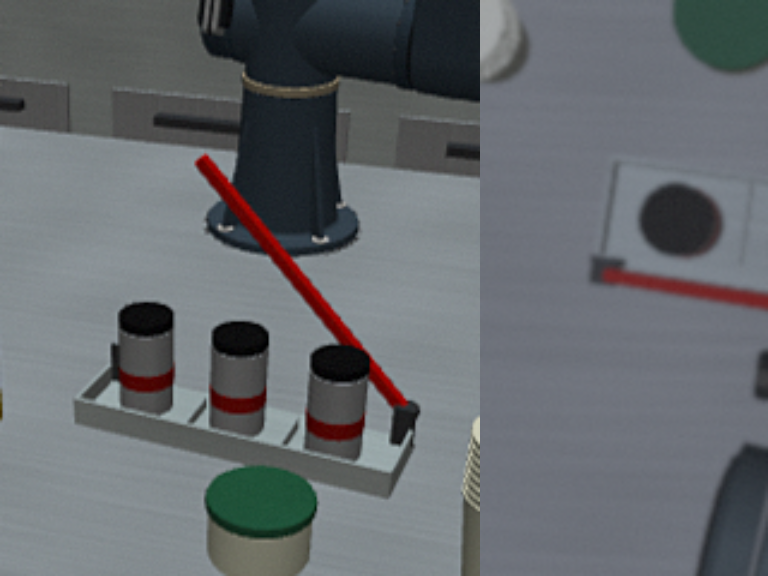

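```bash
python3 - <<'E'
from h import *
import cv2
a=snapshot("scene")[20:220,240:440];b=snapshot("top")[240:400,220:420]
s=sense()
for im,n,o in((a,"scene",(240,20)),(b,"top",(220,240))):
    pass
im=np.vstack([cv2.resize(a,None,fx=1.9,fy=1.9,interpolation=cv2.INTER_CUBIC)]);im2=cv2.resize(b,None,fx=1.9,fy=1.9,interpolation=cv2.INTER_CUBIC)
im2=np.vstack([im2,np.zeros((76,380,3),np.uint8)])
cv2.imwrite("pics/a2.png",np.hstack([im,im2])[...,::-1])
E
```

```text
(no output)
```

View pics/a2.png

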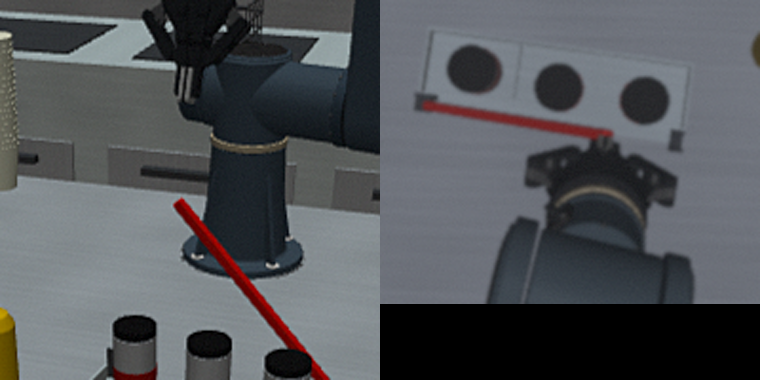

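```bash
cat > push.py <<'E'
from h import *
import sys
r=tool(-np.pi/2+yaw,.3)
def pt(th,rr,over=0.):
    y=154-rr*np.cos(th); yc=y-13
    z=38+(154-yc)*np.tan(th)+7/np.cos(th) if th>.02 else 45
    return r2w(-50,y,(z-over)/1e3)
if __name__=="__main__":
    for k,(th,o) in enumerate([(.8,-20),(.8,0),(.72,0),(.64,0),(.56,0),(.48,0),(.4,0),(.32,0),(.25,0),(.18,0),(.12,0),(.08,0),(.04,0),(0,-3),(0,0),(0,3),(0,6)]):
        rr=280-75*(.8-th)/.8
        print(th,o,pt(th,rr,o).round(3),go(pt(th,rr,o),r).tolist())
E
python3 push.py
```

```text
0.8 -20 [0.486 0.045 0.282] [0.0285, 0.0938, -0.0226, -0.0006, -0.0004, 0.0007]
0.8 0 [0.486 0.045 0.262] [0.0344, 0.1129, -0.0226, -0.0006, -0.0004, 0.0007]
0.72 0 [0.485 0.035 0.238] [0.0414, 0.1358, -0.0128, -0.0006, -0.0004, 0.0007]
0.64 0 [0.484 0.028 0.215] [0.0484, 0.1584, -0.0052, -0.0006, -0.0004, 0.0007]
0.56 0 [0.484 0.022 0.191] [0.0553, 0.1809, 0.0004, -0.0006, -0.0004, 0.0007]
0.48 0 [0.483 0.019 0.168] [0.0621, 0.2029, 0.004, -0.0006, -0.0004, 0.0007]
0.4 0 [0.483 0.017 0.146] [0.0688, 0.2245, 0.0056, -0.0006, -0.0004, 0.0007]
0.32 0 [0.483 0.017 0.124] [0.0752, 0.2455, 0.0053, -0.0006, -0.0004, 0.0007]
0.25 0 [0.483 0.019 0.105] [0.0807, 0.2632, 0.0036, -0.0006, -0.0004, 0.0007]
0.18 0 [0.484 0.022 0.087] [0.086, 0.2802, 0.0005, -0.0006, -0.0004, 0.0007]
0.12 0 [0.484 0.026 0.073] [0.0903, 0.2943, -0.0031, -0.0006, -0.0004, 0.0007]
0.08 0 [0.484 0.029 0.063] [0.0931, 0.3033, -0.006, -0.0006, -0.0004, 0.0007]
0.04 0 [0.485 0.032 0.054] [0.0958, 0.3121, -0.0092, -0.0006, -0.0004, 0.0007]
0 -3 [0.485 0.035 0.048] [0.0975, 0.3177, -0.0128, -0.0006, -0.0004, 0.0007]
0 0 [0.485 0.035 0.045] [0.0984, 0.3206, -0.0128, -0.0006, -0.0004, 0.0007]
0 3 [0.485 0.035 0.042] [0.0993, 0.3234, -0.0128, -0.0006, -0.0004, 0.0007]
0 6 [0.485 0.035 0.039] [0.1002, 0.3263, -0.0128, -0.0006, -0.0004, 0.0007]
```

play_rows(
  deltas=[
    [0.014,0.047,-0.011,0,0,0],
    [0.028,0.093,-0.022,0,0,0],
    [0.034,0.113,-0.022,0,0,0],
    [0.038,0.124,-0.018,0,0,0],
    [0.0414,0.136,-0.013,0,0,0],
    [0.045,0.147,-0.009,0,0,0],
    [0.0484,0.158,-0.005,0,0,0],
    [0.052,0.17,-0.002,0,0,0],
    [0.0553,0.181,0,0,0,0],
    [0.0553,0.181,0,0,0,0],
  ],
)

```text
t: 3.3
tcp_pos: [0.4833, 0.0225, 0.19]
tool_rot: [-0.143, -0.692, 0.704, -0.065]
force: [0.5, -0.4, 0.0]
finger_gap: 0.004
```

```bash
cat > look.py <<'E'
from h import *
import cv2,sys
s=sense();print(s["t"],s["tcp_pos"].round(4),s["force"].round(2),s["finger_gap"])
a=snapshot("scene")[80:280,240:440];b=snapshot("top")[220:400,220:420]
im=cv2.resize(a,None,fx=1.95,fy=1.95,interpolation=cv2.INTER_CUBIC);im2=cv2.resize(b,None,fx=1.95,fy=1.95,interpolation=cv2.INTER_CUBIC)
im2=np.vstack([im2,np.zeros((im.shape[0]-im2.shape[0],390,3),np.uint8)])
cv2.imwrite(sys.argv[1],np.hstack([im,im2])[...,::-1])
E
python3 look.py pics/a3.png
```

```text
3.3 [0.4833 0.0225 0.19  ] [ 0.52 -0.37  0.04] 0.0038682802443627583
```

View pics/a3.png

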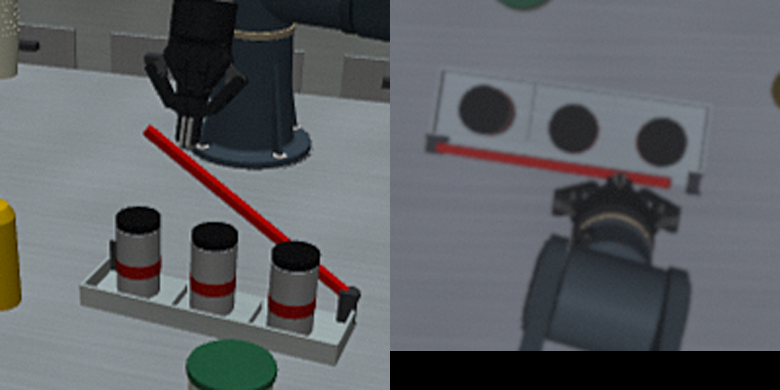

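play_rows(
  deltas=[
    [0.0035,0.011,0.002,0,0,0],
    [0.007,0.022,0.004,0,0,0],
    [0.0135,0.0435,0.0055,0,0,0],
    [0.017,0.054,0.0055,0,0,0],
    [0.02,0.0645,0.0055,0,0,0],
    [0.0255,0.082,0.0035,0,0,0],
    [0.0305,0.099,0.0005,0,0,0],
    [0.035,0.113,-0.003,0,0,0],
    [0.038,0.122,-0.006,0,0,0],
    [0.0405,0.131,-0.009,0,0,0],
    [0.0422,0.1367,-0.013,0,0,0],
    [0.0422,0.1367,-0.013,0,0,0],
  ],
)

```text
t: 4.6
tcp_pos: [0.4863, 0.0369, 0.0481]
tool_rot: [-0.143, -0.692, 0.704, -0.068]
force: [0.1, 0.1, -0.2]
finger_gap: -0.0
```

```bash
python3 look.py pics/a4.png
```

```text
4.6 [0.4863 0.0369 0.0481] [ 0.06  0.14 -0.17] -4.3876468784415716e-05
```

View pics/a4.png

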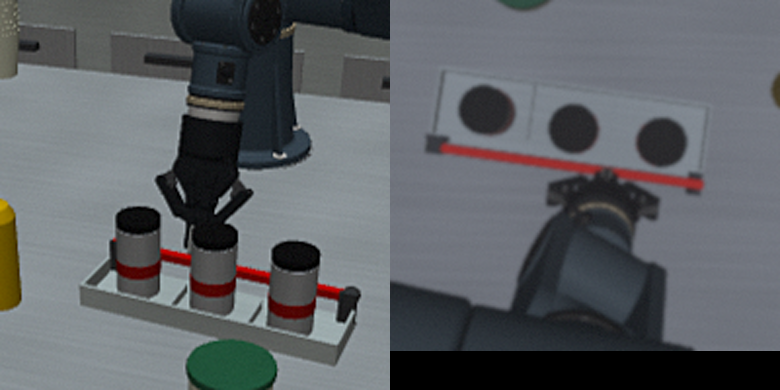

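Bar is nearly shut, in the fork. Press further until the force rises.

play_rows(
  deltas=[
    [0.0006,0.002,0,0,0,0],
    [0.0012,0.004,0,0,0,0],
    [0.0012,0.004,0,0,0,0],
  ],
)

```text
t: 5.0
tcp_pos: [0.4866, 0.0365, 0.045]
tool_rot: [-0.144, -0.692, 0.704, -0.068]
force: [-0.5, -0.3, 4.8]
finger_gap: 0.002
```

play_rows(
  deltas=[
    [0.0006,0.002,0,0,0,0],
    [0.0012,0.004,0,0,0,0],
    [0.0012,0.004,0,0,0,0],
  ],
)

```text
t: 5.3
tcp_pos: [0.4869, 0.0364, 0.0438]
tool_rot: [-0.146, -0.691, 0.704, -0.07]
force: [-7.8, 1.1, 33.4]
finger_gap: -0.0
```

play_rows(
  deltas=[
    [-0.006,-0.019,0,0,0,0],
    [-0.018,-0.057,0,0,0,0],
    [-0.032,-0.105,0,0,0,0],
    [-0.047,-0.155,0,0,0,0],
    [-0.06,-0.2,0,0,0,0],
    [-0.06,-0.2,0,0,0,0],
  ],
)

```text
t: 5.9
tcp_pos: [0.4865, 0.0363, 0.255]
tool_rot: [-0.147, -0.691, 0.704, -0.072]
force: [0.2, -0.2, -0.1]
finger_gap: -0.003
```

```bash
python3 look.py pics/a5.png; python3 - <<'E'
from h import *
r=tool(-np.pi/2+yaw,0)
print(go([.5255,-.0235,.25],r))
E
```

```text
5.9 [0.4865 0.0363 0.255 ] [ 0.24 -0.17 -0.09] -0.002500108450979444
[-0.0426  0.017   0.0553 -0.0012  0.0014 -0.3098]
```

View pics/a5.png

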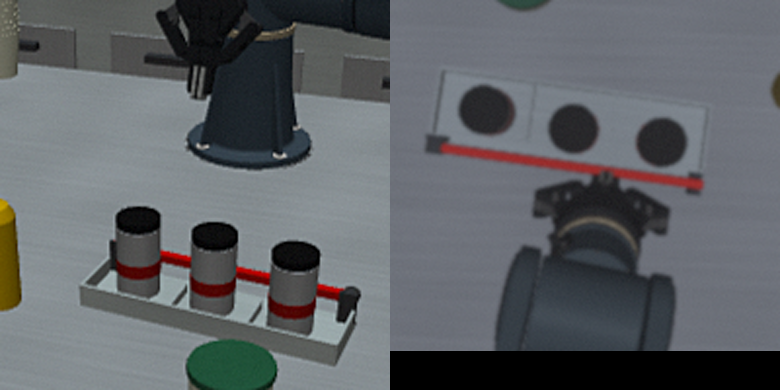

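play_rows(
  deltas=[
    [-0.015,0.005,0.02,0,0,-0.1],
    [-0.03,0.01,0.04,0,0,-0.2],
    [-0.048,0.015,0.056,0,0,-0.31],
    [-0.048,0.015,0.056,0,0,-0.31],
  ],
  gripper=0.085,
  force=40,
)

```text
t: 6.4
tcp_pos: [0.5328, -0.0276, 0.2473]
tool_rot: [-0.036, -0.705, 0.707, 0.042]
force: [0.6, -0.6, -0.2]
finger_gap: 0.68
```

```bash
cat > zl.py <<'E'
from h import *
import cv2,sys
s=sense();print(s["t"],s["tcp_pos"].round(4),s["force"].round(2),s["finger_gap"],[proj(n,s["tcp_pos"]).round(1) for n in M])
print(R.from_quat(s["tool_rot"]).as_matrix().round(3).tolist())
n=sys.argv[2];x0,y0,w,h,f=map(float,sys.argv[3:8]);x0,y0,w,h=map(int,(x0,y0,w,h))
cv2.imwrite(sys.argv[1],cv2.resize(snapshot(n)[y0:y0+h,x0:x0+w],None,fx=f,fy=f,interpolation=cv2.INTER_CUBIC)[...,::-1])
E
python3 zl.py pics/b1.png top 240 220 160 110 5;python3 zl.py pics/b2.png scene 270 100 160 120 5
```

```text
6.4 [ 0.5328 -0.0276  0.2473] [ 0.65 -0.58 -0.18] 0.680463401453859 [array([307.9, 136.7]), array([364.4, 288.1])]
[[-0.994, -0.008, -0.111], [0.111, -0.001, -0.994], [0.008, -1.0, 0.002]]
6.45 [ 0.5296 -0.0258  0.2467] [-1.04  0.51 -0.4 ] 0.7673357577450981 [array([309.1, 136.5]), array([363.4, 289.7])]
[[-0.994, -0.012, -0.11], [0.11, 0.001, -0.994], [0.011, -1.0, 0.001]]
```

View pics/b1.png

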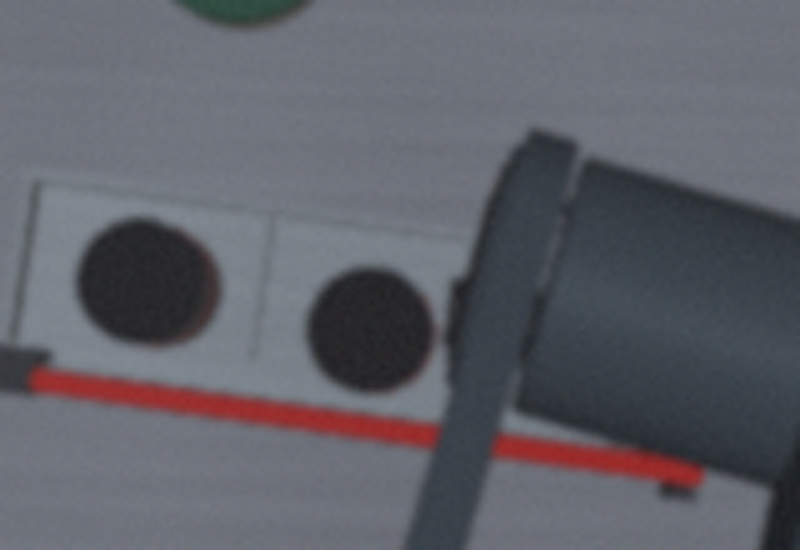

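View pics/b2.png

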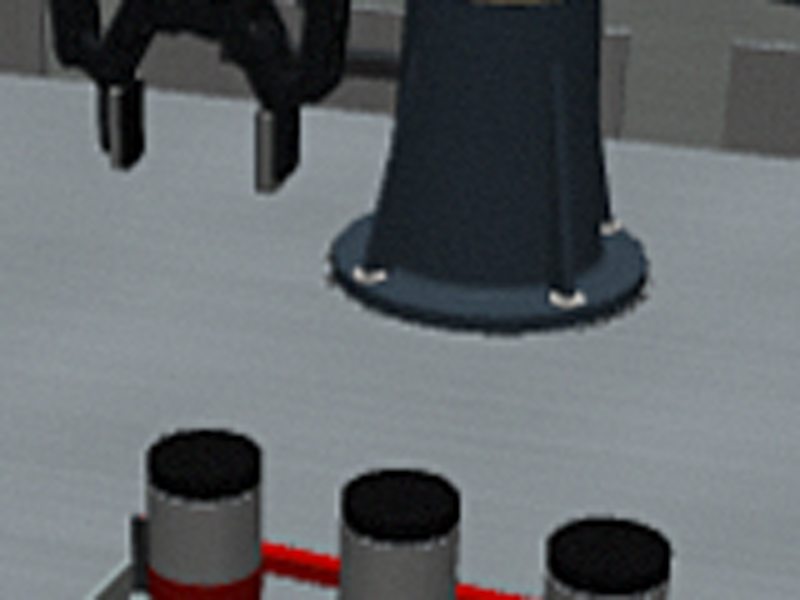

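```bash
python3 - <<'E'
from h import *
for p,o in (((.48315,.0251,.380),(338.4,312)),((.4863,.0369,.0481),(331.8,307.2)),((.4865,.0363,.255),(220+(605-390)/1.95,220+173/1.95))):
    p=np.array(p); t=R.from_matrix([[-0.951,.292,-.105],[.1,-.032,-.994],[-.294,-.956,.001]])
    print(proj("top",p),proj("top",p+t.apply([-.011,0,0])),o)
E
```

```text
[336.8712619  315.40505864] [337.704471   309.24056862] (338.4, 312)
[330.94013894 309.02180984] [331.54841181 304.43817868] (331.8, 307.2)
[330.71328498 311.29605344] [331.43756511 305.83936686] (330.2564102564103, 308.71794871794873)
```

```bash
python3 - <<'E'
from h import *
r=tool(-np.pi/2+yaw,0)
print(go([.534,-.022,.135],r))
E
```

```text
[-7.800e-03  1.114e-01 -3.200e-03  1.000e-04  2.000e-04  1.370e-02]
```

play_rows(
  deltas=[
    [-0.004,0.03,-0.003,0,0,0],
    [-0.0078,0.07,-0.003,0,0,0],
    [-0.0078,0.111,-0.003,0,0,0],
    [-0.0078,0.111,-0.003,0,0,0],
    [-0.0078,0.111,-0.003,0,0,0],
  ],
)

```text
t: 7.0
tcp_pos: [0.5331, -0.021, 0.1371]
tool_rot: [0.033, 0.706, -0.706, -0.043]
force: [-0.0, 0.4, 0.4]
finger_gap: 0.992
```

```bash
python3 zl.py pics/b3.png scene 270 130 160 120 5
```

```text
7.0 [ 0.5331 -0.021   0.1371] [-0.03  0.39  0.4 ] 0.9923268325654254 [array([310.9, 181.6]), array([358.5, 288.6])]
[[-0.994, -0.013, -0.108], [0.108, 0.002, -0.994], [0.014, -1.0, -0.0]]
```

View pics/b3.png

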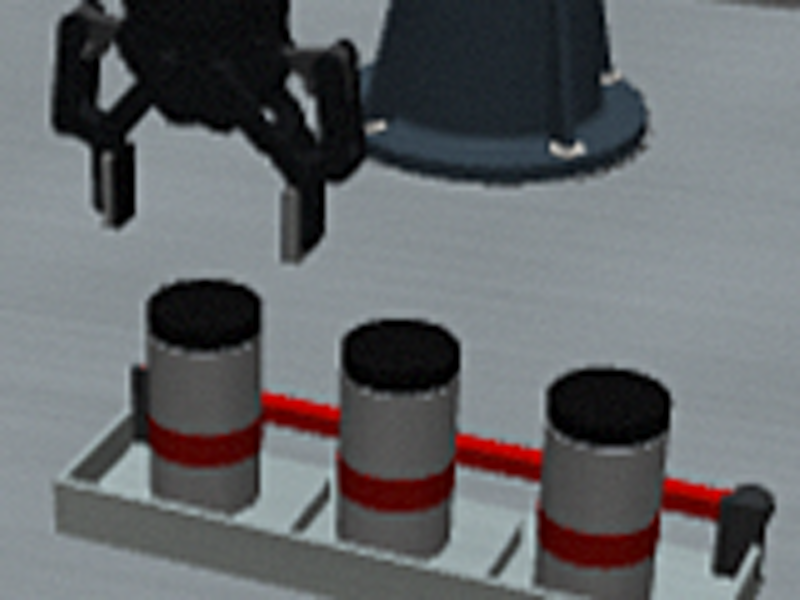

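```bash
python3 - <<'E'
from h import *
f=lambda p:((proj("scene",np.array(p))-[270,130])*5).round(0)
for p in [(.533,-.021,.137),(.533,-.021,.150),(.544,-.021,.150),(.533,-.021,.113),(.538,-.021,.113),(.561,-.021,.113),(.505,-.021,.113)]:print(p,f(p))
E
```

```text
(0.533, -0.021, 0.137) [204. 258.]
(0.533, -0.021, 0.15) [204. 233.]
(0.544, -0.021, 0.15) [197. 243.]
(0.533, -0.021, 0.113) [205. 304.]
(0.538, -0.021, 0.113) [201. 308.]
(0.561, -0.021, 0.113) [186. 329.]
(0.505, -0.021, 0.113) [223. 279.]
```

```bash
python3 - <<'E'
from h import *
r=tool(-np.pi/2+yaw,0)
print(go([.536,-.0205,.064],r))
E
```

```text
[-0.0019  0.0744 -0.0011 -0.0004  0.0022  0.0095]
```

play_rows(
  deltas=[
    [-0.002,0.0,-0.001,0,0.002,0.01],
    [-0.002,0.02,-0.001,0,0.002,0.01],
    [-0.002,0.04,-0.001,0,0.002,0.01],
    [-0.002,0.06,-0.001,0,0.002,0.01],
    [-0.002,0.0735,-0.001,0,0.002,0.01],
    [-0.002,0.0735,-0.001,0,0.002,0.01],
    [-0.002,0.0735,-0.001,0,0.002,0.01],
  ],
  gripper=0.076,
)

```text
t: 7.75
tcp_pos: [0.5373, -0.0211, 0.0653]
tool_rot: [-0.04, -0.706, 0.706, 0.038]
force: [0.4, 0.3, 0.8]
finger_gap: 0.886
```

```bash
python3 zl.py pics/b4.png scene 270 130 160 120 5
```

```text
7.75 [ 0.5373 -0.0211  0.0653] [0.4  0.28 0.77] 0.8856866033124848 [array([310.4, 209.1]), array([357.2, 287.2])]
[[-0.994, 0.003, -0.11], [0.11, -0.001, -0.994], [-0.003, -1.0, 0.001]]
```

View pics/b4.png

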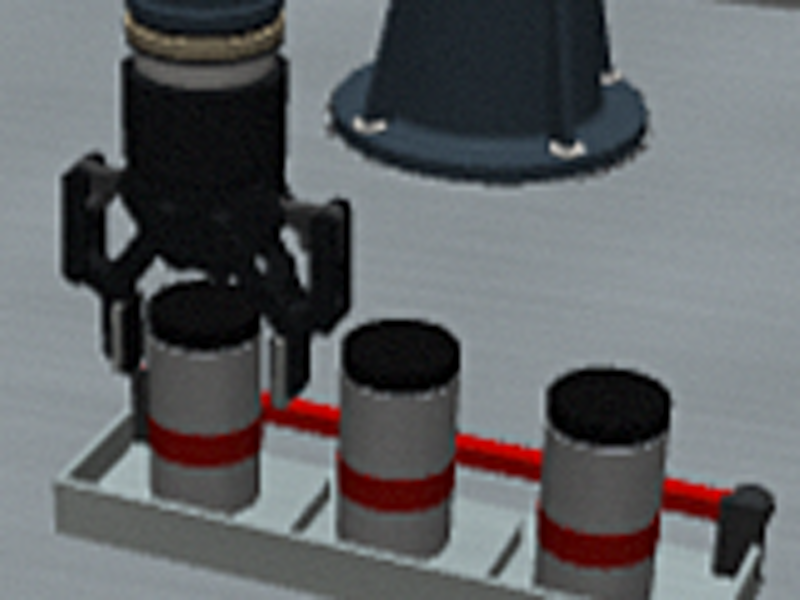

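play_rows(
  deltas=[
    [0,0,0,0,0,0],
    [0,0,0,0,0,0],
    [0,0,0,0,0,0],
    [0,0,0,0,0,0],
    [0,0,0,0,0,0],
    [0,0,0,0,0,0],
  ],
  gripper=0.03,
  force=60,
)

```text
t: 8.4
tcp_pos: [0.5376, -0.0221, 0.0657]
tool_rot: [-0.04, -0.705, 0.707, 0.037]
force: [-1.2, -3.1, 6.9]
finger_gap: 0.653
```

play_rows(
  deltas=[
    [0,-0.005,0,0,0,0],
    [0,-0.015,0,0,0,0],
    [0,-0.03,0,0,0,0],
    [0,-0.05,0,0,0,0],
    [0,-0.05,0,0,0,0],
    [0,-0.05,0,0,0,0],
    [0,-0.05,0,0,0,0],
    [0,-0.05,0,0,0,0],
    [0,-0.05,0,0,0,0],
  ],
)

```text
t: 9.3
tcp_pos: [0.5357, -0.0208, 0.113]
tool_rot: [0.038, 0.706, -0.706, -0.04]
force: [0.1, 0.5, -3.4]
finger_gap: 0.647
```

play_rows(
  deltas=[
    [0,0,0,0,0,0],
  ],
)

```text
t: 9.4
tcp_pos: [0.5359, -0.0209, 0.1133]
tool_rot: [-0.038, -0.706, 0.706, 0.039]
force: [-0.3, 0.0, -2.2]
finger_gap: 0.654
```

play_rows(
  deltas=[
    [0,0,0,0,0,0],
  ],
)

```text
t: 9.5
tcp_pos: [0.5361, -0.0209, 0.1135]
tool_rot: [-0.039, -0.706, 0.706, 0.039]
force: [-0.2, 0.2, -3.0]
finger_gap: 0.652
```

```bash
python3 zl.py pics/b5.png scene 270 130 160 120 5
```

```text
9.5 [ 0.5361 -0.0209  0.1135] [-0.16  0.17 -3.03] 0.6515755495112939 [array([310.6, 191.1]), array([358. , 287.4])]
[[-0.994, -0.001, -0.11], [0.11, -0.0, -0.994], [0.001, -1.0, 0.0]]
```

View pics/b5.png

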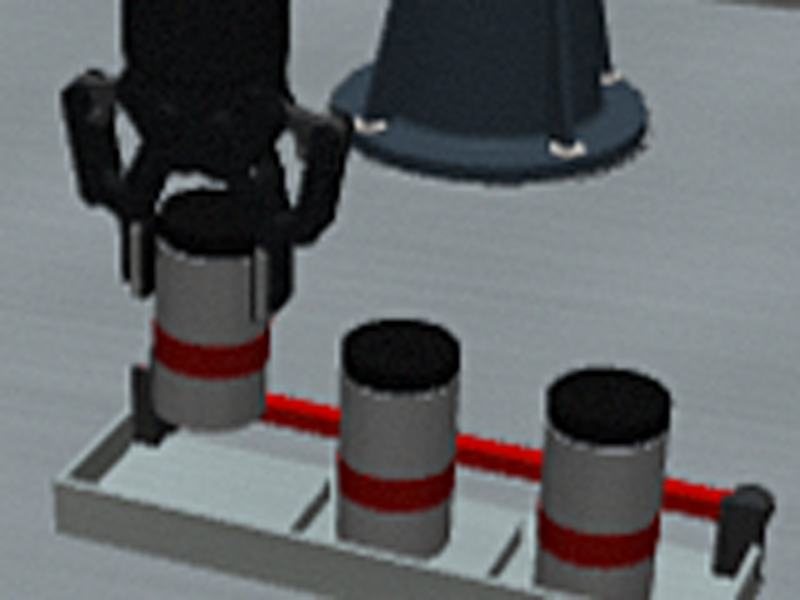

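play_rows(
  deltas=[
    [0,0.015,0,0,0,0],
    [0,0.03,0,0,0,0],
    [0,0.04,0,0,0,0],
    [0,0.045,0,0,0,0],
    [0,0.0475,0,0,0,0],
    [0,0.0475,0,0,0,0],
    [0,0.0475,0,0,0,0],
  ],
)

```text
t: 10.25
tcp_pos: [0.5366, -0.021, 0.0667]
tool_rot: [-0.039, -0.706, 0.706, 0.039]
force: [0.4, -0.2, -3.1]
finger_gap: 0.65
```

play_rows(
  deltas=[
    [0,0.001,0,0,0,0],
    [0,0.0015,0,0,0,0],
    [0,0.0015,0,0,0,0],
  ],
)

```text
t: 10.55
tcp_pos: [0.5368, -0.0211, 0.0657]
tool_rot: [-0.039, -0.706, 0.706, 0.039]
force: [-1.3, 0.2, 4.2]
finger_gap: 0.652
```

play_rows(
  deltas=[
    [0,0,0,0,0,0],
    [0,0,0,0,0,0],
    [0,0,0,0,0,0],
    [0,0,0,0,0,0],
    [0,-0.02,0,0,0,0],
    [0,-0.06,0,0,0,0],
    [0,-0.09,0,0,0,0],
    [0,-0.09,0,0,0,0],
    [0,-0.09,0,0,0,0],
  ],
  gripper=0.076,
)

```text
t: 11.45
tcp_pos: [0.5364, -0.0209, 0.1553]
tool_rot: [-0.039, -0.706, 0.706, 0.039]
force: [-0.6, 0.3, -1.0]
finger_gap: 0.891
```

```bash
python3 zl.py pics/b6.png scene 270 130 160 120 5; python3 - <<'E'
from h import *
r=tool(-np.pi/2+yaw,0)
print(go([.548,.0775,.155],r))
E
```

```text
11.45 [ 0.5364 -0.0209  0.1553] [-0.58  0.34 -0.99] 0.8913176475141327 [array([310.4, 175.1]), array([358.9, 286.9])]
[[-0.994, 0.001, -0.11], [0.11, -0.001, -0.994], [-0.001, -1.0, 0.0]]
[-0.0015 -0.0007 -0.099  -0.0001 -0.0002  0.0015]
```

View pics/b6.png

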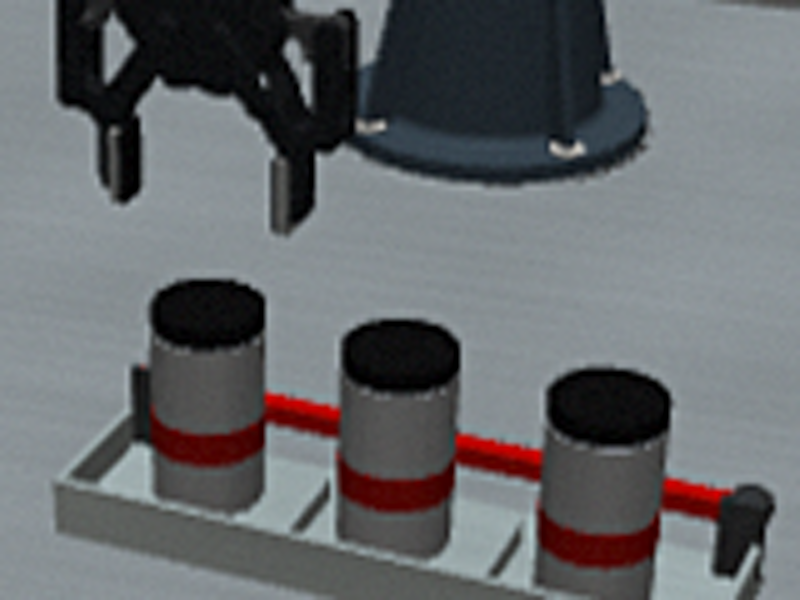

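play_rows(
  deltas=[
    [-0.001,-0.001,-0.03,0,0,0],
    [-0.0015,-0.001,-0.07,0,0,0],
    [-0.0015,-0.001,-0.0975,0,0,0],
    [-0.0015,-0.001,-0.0975,0,0,0],
    [-0.0015,0.02,-0.0975,0,0,0],
    [-0.0015,0.05,-0.0975,0,0,0],
    [-0.0015,0.075,-0.0975,0,0,0],
    [-0.0015,0.089,-0.0975,0,0,0],
    [-0.0015,0.089,-0.0975,0,0,0],
    [-0.0015,0.089,-0.0975,0,0,0],
  ],
)

```text
t: 12.5
tcp_pos: [0.5484, 0.0754, 0.0656]
tool_rot: [-0.039, -0.706, 0.706, 0.039]
force: [-0.0, -0.1, 0.4]
finger_gap: 0.891
```

```bash
python3 zl.py pics/b7.png scene 270 130 160 120 5
```

```text
12.5 [0.5484 0.0754 0.0656] [-0.05 -0.06  0.37] 0.8911850445337648 [array([347.8, 217.2]), array([314.7, 281. ])]
[[-0.994, -0.001, -0.11], [0.11, -0.0, -0.994], [0.001, -1.0, 0.0]]
```

View pics/b7.png

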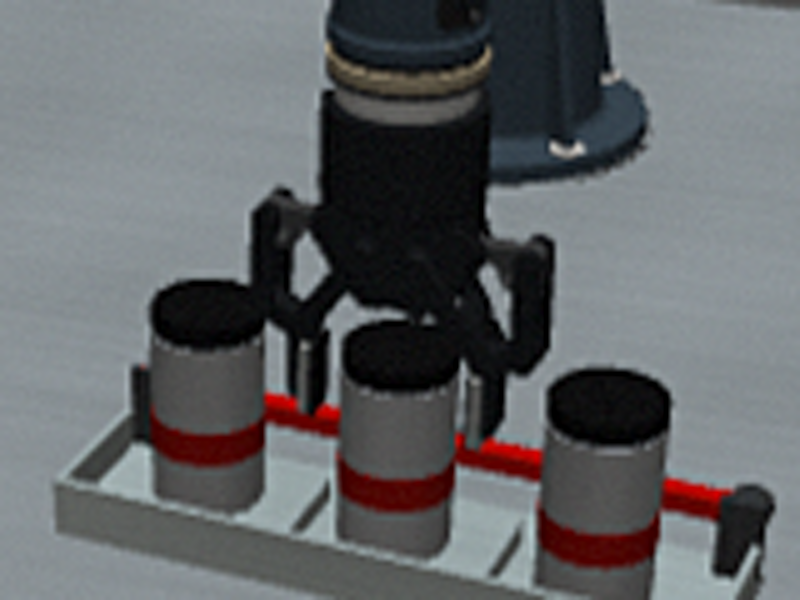

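play_rows(
  deltas=[
    [0,0,0.0015,0,0,0],
    [0,0,0.0015,0,0,0],
    [0,0,0.0015,0,0,0],
    [0,0,0.0015,0,0,0],
    [0,0,0.0015,0,0,0],
    [0,0,0.0015,0,0,0],
  ],
  gripper=0.03,
)

```text
t: 13.15
tcp_pos: [0.5492, 0.0744, 0.0674]
tool_rot: [0.04, 0.706, -0.706, -0.038]
force: [-0.2, -0.5, 6.5]
finger_gap: 0.638
```

play_rows(
  deltas=[
    [0,0,0,0,0,0],
    [0,0,0,0,0,0],
  ],
)

```text
t: 13.35
tcp_pos: [0.5492, 0.0744, 0.0674]
tool_rot: [0.04, 0.706, -0.706, -0.038]
force: [-0.0, 0.5, 6.6]
finger_gap: 0.634
```

```bash
python3 zl.py pics/b8.png scene 270 130 160 120 5
```

```text
13.35 [0.5492 0.0744 0.0674] [-0.    0.46  6.57] 0.6342876469324479 [array([347.4, 216.7]), array([315.1, 280.6])]
[[-0.994, 0.003, -0.11], [0.11, -0.0, -0.994], [-0.003, -1.0, -0.0]]
```

View pics/b8.png

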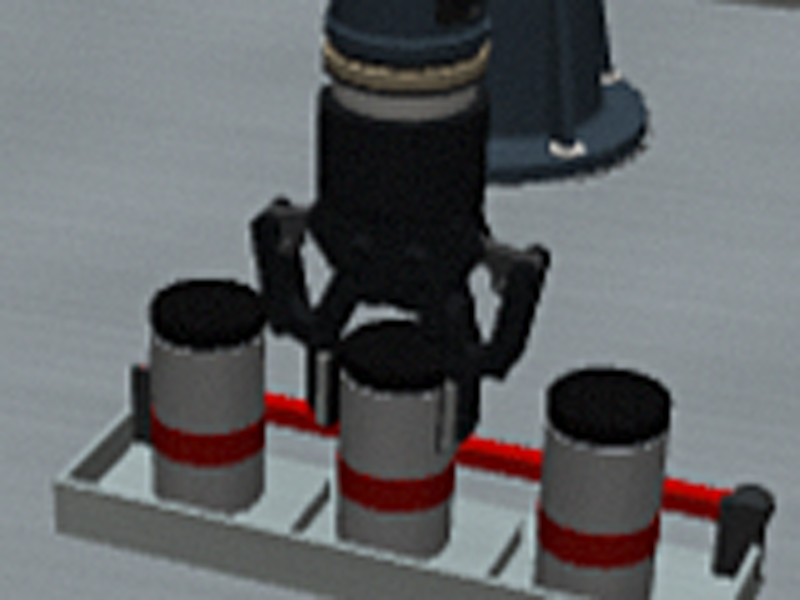

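play_rows(
  deltas=[
    [0,-0.005,0,0,0,0],
    [0,-0.015,0,0,0,0],
    [0,-0.03,0,0,0,0],
    [0,-0.05,0,0,0,0],
    [0,-0.055,0,0,0,0],
    [0,-0.055,0,0,0,0],
    [0,-0.055,0,0,0,0],
    [0,-0.055,0,0,0,0],
    [0,-0.055,0,0,0,0],
  ],
)

```text
t: 14.3
tcp_pos: [0.5477, 0.0744, 0.12]
tool_rot: [-0.038, -0.706, 0.706, 0.04]
force: [-0.2, -0.6, -2.5]
finger_gap: 0.635
```

play_rows(
  deltas=[
    [0,0,0,0,0,0],
  ],
)

```text
t: 14.4
tcp_pos: [0.5479, 0.0743, 0.1202]
tool_rot: [-0.038, -0.706, 0.706, 0.04]
force: [1.0, 0.1, -2.3]
finger_gap: 0.636
```

play_rows(
  deltas=[
    [0,0,0,0,0,0],
  ],
)

```text
t: 14.5
tcp_pos: [0.5481, 0.0743, 0.1204]
tool_rot: [-0.039, -0.706, 0.706, 0.039]
force: [-0.1, -0.1, -1.8]
finger_gap: 0.628
```

```bash
python3 zl.py pics/b9.png scene 270 130 160 120 5
```

```text
14.5 [0.5481 0.0743 0.1204] [-0.1  -0.1  -1.83] 0.6281145840090178 [array([348.2, 196.4]), array([314.3, 280.5])]
[[-0.994, -0.001, -0.11], [0.11, -0.0, -0.994], [0.001, -1.0, 0.0]]
```

View pics/b9.png

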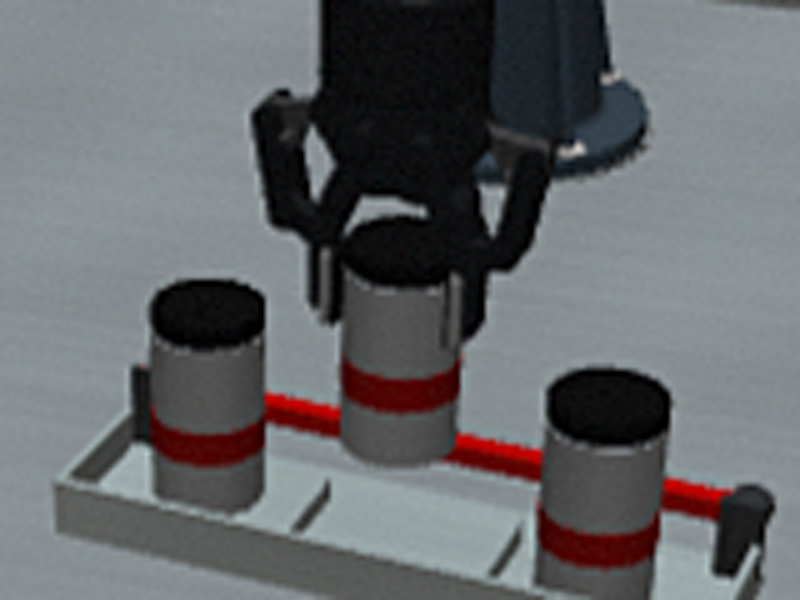

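play_rows(
  deltas=[
    [0,0.015,0,0,0,0],
    [0,0.03,0,0,0,0],
    [0,0.042,0,0,0,0],
    [0,0.048,0,0,0,0],
    [0,0.051,0,0,0,0],
    [0,0.051,0,0,0,0],
    [0,0.051,0,0,0,0],
  ],
)

```text
t: 15.25
tcp_pos: [0.5487, 0.0743, 0.0702]
tool_rot: [-0.039, -0.706, 0.706, 0.039]
force: [-0.2, -0.2, -2.8]
finger_gap: 0.636
```

play_rows(
  deltas=[
    [0,0.001,0,0,0,0],
    [0,0.002,0,0,0,0],
    [0,0.0025,0,0,0,0],
    [0,0.0025,0,0,0,0],
  ],
)

```text
t: 15.65
tcp_pos: [0.5484, 0.0743, 0.0675]
tool_rot: [-0.039, -0.706, 0.706, 0.039]
force: [-0.1, -0.1, -2.0]
finger_gap: 0.636
```

play_rows(
  deltas=[
    [0,0.0005,0,0,0,0],
    [0,0.001,0,0,0,0],
    [0,0.001,0,0,0,0],
  ],
)

```text
t: 15.95
tcp_pos: [0.5485, 0.0743, 0.0674]
tool_rot: [-0.039, -0.706, 0.706, 0.039]
force: [-0.6, -0.7, 7.2]
finger_gap: 0.635
```

play_rows(
  deltas=[
    [0,0,0,0,0,0],
    [0,0,0,0,0,0],
    [0,0,0,0,0,0],
    [0,0,0,0,0,0],
    [0,-0.02,0,0,0,0],
    [0,-0.06,0,0,0,0],
    [0,-0.09,0,0,0,0],
    [0,-0.09,0,0,0,0],
    [0,-0.09,0,0,0,0],
  ],
  gripper=0.076,
)

```text
t: 16.85
tcp_pos: [0.5485, 0.0744, 0.1568]
tool_rot: [-0.039, -0.706, 0.706, 0.039]
force: [-0.3, -0.2, -0.8]
finger_gap: 0.892
```

```bash
python3 zl.py pics/c1.png scene 270 130 160 120 5; python3 - <<'E'
from h import *
r=tool(-np.pi/2+yaw,0)
print(go([.564,.1775,.155],r))
E
```

```text
16.85 [0.5485 0.0744 0.1568] [-0.33 -0.17 -0.84] 0.8916244118171156 [array([348.8, 182.2]), array([313.7, 279.8])]
[[-0.994, 0.001, -0.11], [0.11, -0.0, -0.994], [-0.001, -1.0, 0.0]]
[-0.0049  0.0007 -0.1043 -0.0003 -0.0002  0.0015]
```

View pics/c1.png

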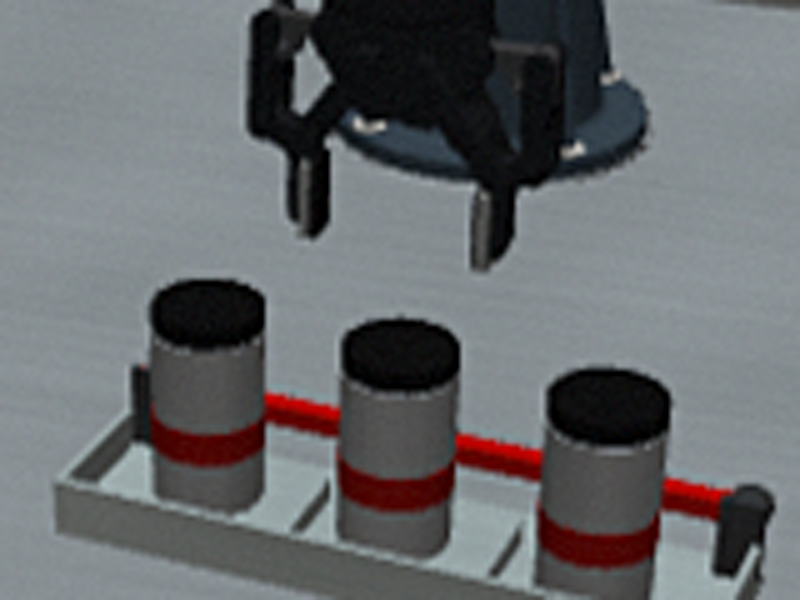

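play_rows(
  deltas=[
    [-0.002,0,-0.03,0,0,0],
    [-0.004,0,-0.07,0,0,0],
    [-0.005,0,-0.104,0,0,0],
    [-0.005,0,-0.104,0,0,0],
    [-0.005,0.02,-0.104,0,0,0],
    [-0.005,0.05,-0.104,0,0,0],
    [-0.005,0.075,-0.104,0,0,0],
    [-0.005,0.089,-0.104,0,0,0],
    [-0.005,0.089,-0.104,0,0,0],
    [-0.005,0.089,-0.104,0,0,0],
  ],
)

```text
t: 17.9
tcp_pos: [0.5647, 0.1768, 0.067]
tool_rot: [-0.039, -0.706, 0.706, 0.039]
force: [0.7, 0.1, -0.1]
finger_gap: 0.887
```

```bash
python3 zl.py pics/c2.png scene 290 130 160 120 5
```

```text
17.9 [0.5647 0.1768 0.067 ] [ 0.65  0.15 -0.09] 0.8868557543266515 [array([389.1, 226.8]), array([270.1, 272.5])]
[[-0.994, -0.001, -0.11], [0.11, -0.0, -0.994], [0.001, -1.0, 0.001]]
```

View pics/c2.png

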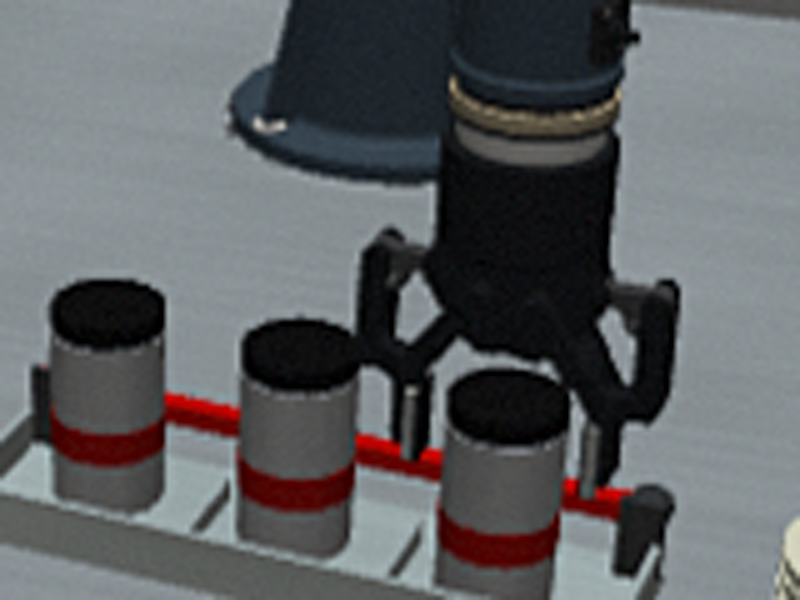

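play_rows(
  deltas=[
    [0,0,-0.001,0,0,0],
    [0,0,-0.001,0,0,0],
    [0,0,-0.001,0,0,0],
    [0,0,-0.001,0,0,0],
    [0,0,-0.001,0,0,0],
    [0,0,-0.001,0,0,0],
    [0,0,-0.001,0,0,0],
  ],
  gripper=0.03,
  force=70,
)

```text
t: 18.65
tcp_pos: [0.5658, 0.1775, 0.0692]
tool_rot: [-0.04, -0.706, 0.706, 0.038]
force: [-0.8, -2.9, 5.7]
finger_gap: 0.653
```

play_rows(
  deltas=[
    [0,-0.005,0,0,0,0],
    [0,-0.015,0,0,0,0],
    [0,-0.03,0,0,0,0],
    [0,-0.05,0,0,0,0],
    [0,-0.055,0,0,0,0],
    [0,-0.055,0,0,0,0],
    [0,-0.055,0,0,0,0],
    [0,-0.055,0,0,0,0],
    [0,-0.055,0,0,0,0],
  ],
)

```text
t: 19.55
tcp_pos: [0.5641, 0.1781, 0.1213]
tool_rot: [-0.038, -0.706, 0.706, 0.04]
force: [-0.1, 0.1, -6.3]
finger_gap: 0.645
```

play_rows(
  deltas=[
    [0,0,0,0,0,0],
  ],
)

```text
t: 19.65
tcp_pos: [0.5644, 0.1781, 0.1216]
tool_rot: [-0.038, -0.706, 0.706, 0.04]
force: [1.1, 0.3, -5.8]
finger_gap: 0.649
```

play_rows(
  deltas=[
    [0,0,0,0,0,0],
  ],
)

```text
t: 19.75
tcp_pos: [0.5646, 0.1781, 0.1219]
tool_rot: [-0.039, -0.706, 0.706, 0.039]
force: [-0.2, -0.8, -7.0]
finger_gap: 0.645
```

```bash
python3 zl.py pics/c3.png scene 290 130 160 120 5
```

```text
19.75 [0.5646 0.1781 0.1219] [-0.22 -0.77 -7.02] 0.6446030223996995 [array([391.6, 205.7]), array([266.7, 271.4])]
[[-0.994, -0.001, -0.11], [0.11, -0.0, -0.994], [0.001, -1.0, 0.0]]
```

View pics/c3.png

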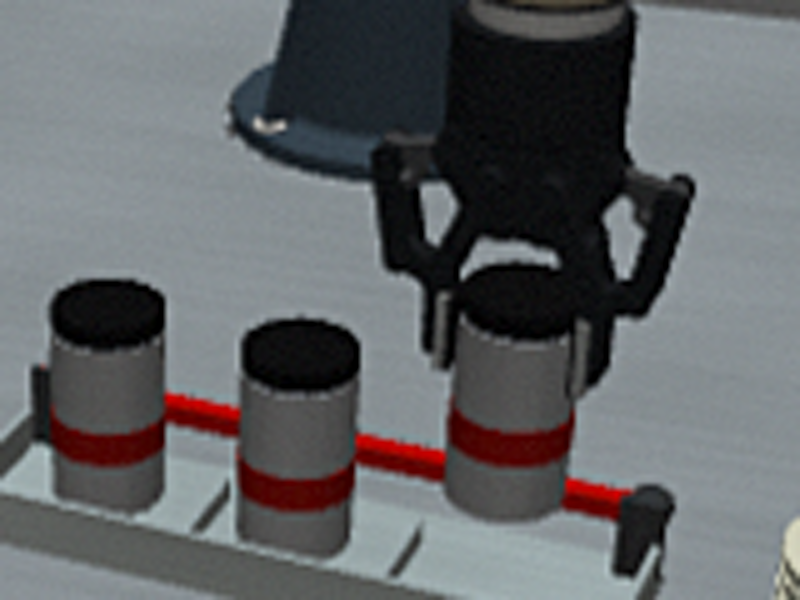

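play_rows(
  deltas=[
    [0,-0.01,0,0,0,0],
    [0,-0.03,0,0,0,0],
    [0,-0.055,0,0,0,0],
    [0,-0.08,0,0,0,0],
    [0,-0.105,0,0,0,0],
    [0,-0.125,0,0,0,0],
    [0,-0.135,0,0,0,0],
    [0,-0.135,0,0,0,0],
    [0,-0.135,0,0,0,0],
    [0,-0.135,0,0,0,0],
    [0,-0.135,0,0,0,0],
    [0,-0.135,0,0,0,0],
  ],
)

```text
t: 21.0
tcp_pos: [0.5644, 0.1781, 0.2563]
tool_rot: [-0.038, -0.706, 0.706, 0.04]
force: [0.4, -0.1, -5.8]
finger_gap: 0.646
```

play_rows(
  deltas=[
    [0,0,0,0,0,0],
    [0,0,0,0,0,0],
    [0,0,0,0,0,0],
    [0,0,0,0,0,0],
    [0,0,0,0,0,0],
  ],
)

```text
t: 21.5
tcp_pos: [0.5649, 0.1782, 0.2573]
tool_rot: [-0.039, -0.706, 0.706, 0.039]
force: [-0.8, 0.4, -6.2]
finger_gap: 0.645
```

```bash
python3 zl.py pics/d1.png scene 200 60 320 260 2.3;python3 zl.py pics/d2.png top 160 160 300 200 2.6; python3 -c "
from h import *
s=sense();print(abs(s['qd']).max())
b=(s['tcp_pos']-[0,0,.061]);print(b,proj('scene',b))"
```

```text
21.5 [0.5649 0.1782 0.2573] [-0.78  0.43 -6.16] 0.6447158176709593 [array([396.7, 148.5]), array([258.3, 268.2])]
[[-0.994, -0.0, -0.11], [0.11, -0.0, -0.994], [0.0, -1.0, 0.0]]
21.55 [0.5649 0.1782 0.2573] [-0.16 -0.24 -6.13] 0.6481382982832182 [array([396.7, 148.5]), array([258.3, 268.2])]
[[-0.994, -0.0, -0.11], [0.11, -0.0, -0.994], [0.0, -1.0, 0.0]]
0.0029142967433313256
[0.56486606 0.17818456 0.19632746] [394.33565111 175.23417159]
```

View pics/d1.png

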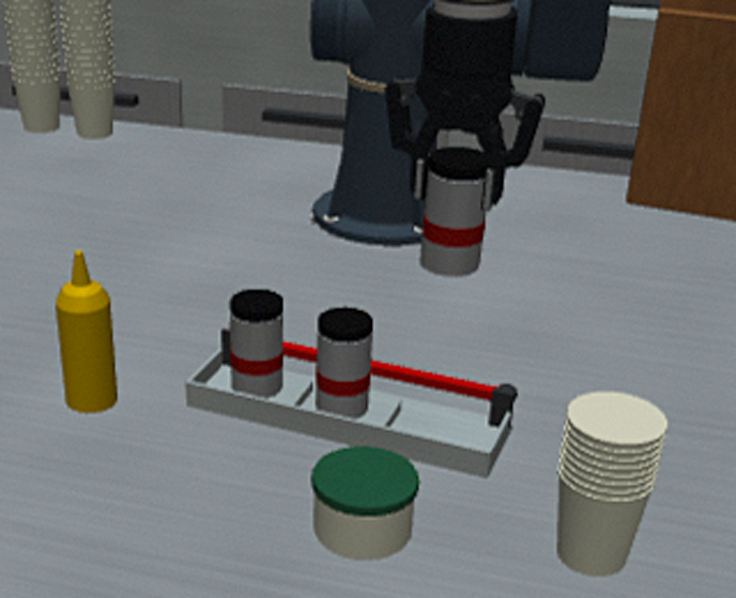

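View pics/d2.png

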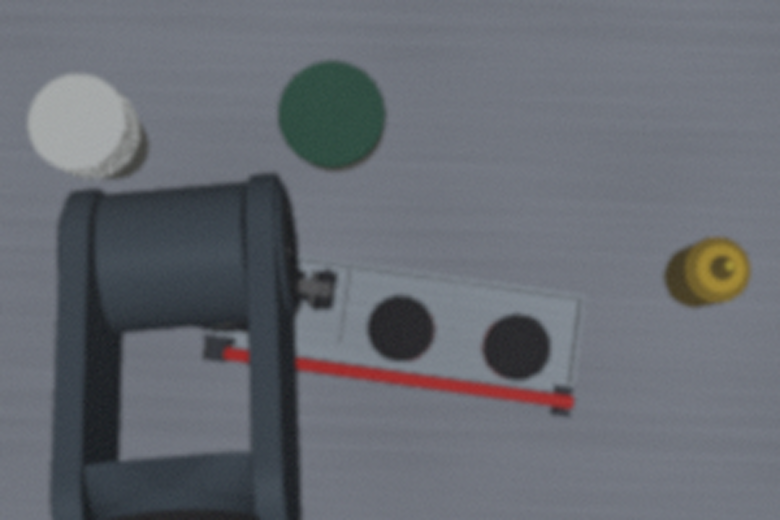

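```bash
python3 -c "
from station import *
print(sign_off())"
```

```text
the job is handed in; nothing more can be done
None
```

The job is handed in: the bar is shut, the two lighter tins are back in the rack, and the gripper is holding the heaviest tin upright and still.

- **Keeper bar:** I pushed it down until it met the rigid stop, with about 33 N at the end. The last pictures show it level in the fork.
- **Weighing:** I lifted each tin straight up, with its underside above the 45 mm top of the bar. The wrist force read about 2.9 N for the tin at the -y end, 2.3 N for the middle one and 6.3 N for the +y one, with roughly 0.5 N of noise. The +y tin is therefore the heaviest.
- **Final state at 21.6 s:** The two light tins stand upright in their bays. The heavy tin's underside is at about 0.196 m, and the joints were barely moving (under 0.003 rad/s). The cups, bottle and tub look untouched.

Two checks disagreed:
- **Cameras:** The two views differed by about 12 mm in x for the tins. I compared each with the known fingertip position, trusted the scene view more, and used a value between the two.
- **Gripper opening:** On the middle tin the opening read about 54 mm, against about 55.5 mm on the other two. I also nudged the gripper 1.5 mm the wrong way just before that grasp. The tin still lifted and went back cleanly.

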